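Four clicks on the attenuator wheel

TASK

With a fingertip, push the post of the attenuator's big click-stop wheel round clockwise (seen from above) by exactly four clicks, not running past the fourth, so that the wheel rests in its fourth click from here. Then press the round button on the same box fully down with the fingertip to store the setting, and let it come up again. Push gently, grip nothing, and leave the small knob and everything lying about where it is.

Things in the scene. Friction and masses are not known exactly. Their poses are not given: they have to be found in the camera images.
- dial (a joint): Click-stop wheel, rad, growing CLOCKWISE seen from above. Starts at 0, resting in a click with a stop right behind (cannot go anticlockwise). A click every 0.5236 rad (30 deg), 12 black ticks on the case around the rim. Pushing the post takes 2 to 4 N; half-way between clicks the wheel snaps by itself into the next one, up to 10 mm ahead of the finger, and rests there when let go.
- dial_centre (a point): Centre of the top face of the wheel: a bare-metal disc 108 mm across, 12 mm thick, flat on top of a grey sheet-metal case (160 x 240 mm, 60 mm high, fixed to the bench). This point lies on the vertical turning axis, 74 mm above the bench; z up; the frame turns with the wheel.
- post_top (a point): Centre of the top of the wheel's finger post: an upright black pin 14 mm in diameter standing 24 mm above the wheel's top face (its top is 98 mm above the bench), 40 mm from the wheel's axis. It is the only raised thing on the wheel. Push it sideways with a fingertip to turn the wheel.
- button (a joint): Travel of the push button on the same case, m: 0 up, 0.006 fully down. Needs about 5 N to go fully down; springs back.
- button_top (a point): Centre of the top of the plain grey round push button, 26 mm in diameter, in a dark round collar, on top of the case near the corner that is across from the wheel and towards the robot. z up; pressed straight down. It sinks with the button.
- trim (a joint): The small black bar-shaped trim knob on the same case, rad, starts at 0; to be left alone. It stands 44 mm above the case's top, about 70 mm from the button and 138 mm from the wheel's axis.
- trim_grip (a point): On the axis of the trim knob, 37 mm above the case's top. Leave alone.
- lens_cap_mid (a point): Centre of a loose black lens cap, 30 mm across and 12 mm high, lying on top of the case between the wheel and the trim knob, on the far side. Leave alone.
- jar_mid (a point): Centre of a loose amber glass jar with black cap, 48 mm across, 75 mm high, standing beside the case. Leave alone.
- driver_mid (a point): Centre of a loose screwdriver with black handle, 170 mm long and 26 mm thick, lying beside the case. Leave alone.
- detector_mid (a point): Centre of a loose stepped aluminium detector head, 52 mm across, 55 mm high, standing beside the case. Leave alone.
- dome_mid (a point): Centre of a loose black dome, 68 mm across, 38 mm high, behind the case. Leave alone.
- spacer_mid (a point): Centre of a loose aluminium spacer ring, 50 mm across, 16 mm high, behind the case. Leave alone.

How it is judged:
By the outcome, as a careful person would: the job done as asked, in the order asked, and still so for the second after the job is handed in, with the robot touching nothing.
It also fails if it takes over 64 s, if anything falls off the work surface, if the arm or the gripper's body presses on something with over 40 N, if the wrist force passes 120 N, or if a joint passes its speed limit or range.

ROBOT

A 6-joint arm with a two-finger parallel gripper is mounted at the origin on the work surface. World frame = base frame: x ahead of the robot, y to its left, z up, the work surface at z = 0. Lengths are in mm, angles in degrees, forces in N, time in s.
With the tool pointing down it reaches from about 350 to 850 mm from the base axis. Payload 8.1 kg.
Tool frame: the origin (TCP) lies at the very end of the fingers, on their centre line; the grasp point (between the pads) lies 19 mm behind it; z points along the fingers, y is the direction in which the jaws open and shut (so a half turn about z gives the same grasp; the last joint's range is limited). The gripper opens to 85 mm and grips with 20 to 120 N. Pads are 22 mm wide; open, the fingers measure 114 mm over their backs; the gripper's body (76 mm by 85 mm) begins 54 mm behind the grasp point. The pads swing forward as they close: fully open they stand 13 mm farther back than shut.
Start: joints at [66.096, 7.471, 85.268, -0, 87.261, -4.893], TCP at [195.426, 567.287, 231.292] pointing down, gripper open.
Joint ranges: [-169.43, 169.43], [-51.17, 129.36], [1.28, 143.12], [-76.62, 256.62], [0, 156.53], [-152.29, 152.29]. Speed limits (degrees/s): [136.94, 136.94, 159.86, 180, 180, 180].

INTERFACE

Orientations are given as [roll, pitch, yaw] about the fixed x, y, z axes, in that order (R = Rz(yaw) Ry(pitch) Rx(roll)).
In Python, from bench import sensors, viewer, job gives the robot as it stands.
- The arm moves only by the shell command python3 -m pendant 'ROWS' [FORCE]. ROWS is JSON, one flat list of numbers, 5 for each row, row after row: the shift along the world's x, y, z in mm, then the turn about the world's z in rad, then the finger opening in mm, from 0 to 85.4. In form: [x, y, z, twist, hand, x, y, z, twist, hand, ...]. A call has 1 to 12 rows; each row shifts and turns the pose as measured when the row begins; what a row does not reach is not made up. A row lasts 1/12 s, in which the tool goes at most 41.7 mm and 7.16 degrees, less where a joint would pass 70% of its speed; a pose out of reach is approached as far as the arm can. A call with a gripper value outside its range is refused whole. The fingers move at their own pace and stop on an object; FORCE is the grip in N (left out, the last holds). Time passes only in rows, so rows that do not move let the fingers close. It gives the time, the measured TCP pose, the force and the opening at its end, in the units of the state.
- sensors.sense(): the state, without advancing time (a new reading comes with each control period).
- viewer.snapshot(name): name is "side" or "top"; returns a dict with "frame" (480x640x3 uint8, blue, green, red), "z_map" (480x640 float32, mm along the optical axis (not along the pixel's ray), 0 where there is no reading), "fx", "fy", "cx", "cy" (pixels), "view" (4x4, takes a point from world to camera coordinates). Camera axes: x right, y down, z forward; pixel columns grow to the right and rows downward; lengths in mm; the calibration is good to about 2 mm. A picture is of the moment at which its call begins.
- job.hand_in(): hands the job in, once; it reports no verdict.
The state is a dict: "time": time; "joint_pos": joint angles; "qd": joint speeds; "joint_efforts": joint torques, N m; "tool_pos": TCP position; "tcp_rot": TCP orientation; "ft_force": force on the tool from outside, world axes, zero at the start; "wrist_torque": the same for the moment, N m; "finger_gap": finger opening in mm.
Only numpy, scipy, OpenCV 4.12 (cv2) and the standard library are available. Lean on these libraries where they do the work, as an engineer would, in place of code of your own. Each camera call takes 0.05 s, during which the arm holds its last target.

## Working session

There is one attempt and no reset: what is moved stays moved. The work goes in short steps, Python scripts to look and compute and a shell command to move; the robot and the scene stay as the last step left them, time stands still between calls to the robot, and variables do not carry over. Pictures are saved under pics/ and viewed, and the job is handed in when it is done.

```bash
mkdir -p pics; ls
python3 - <<'E'
from bench import sensors, viewer
import cv2,numpy as np
s=sensors.sense();print(s)
for n in("top","side"):
    d=viewer.snapshot(n);cv2.imwrite(f"pics/{n}0.png",d["frame"]);np.savez(f"pics/{n}0.npz",**d)
    print(n,d["fx"],d["fy"],d["cx"],d["cy"],d["view"].round(3).tolist())
E
```

```text
pics
{'time': 0.0, 'joint_pos': array([ 6.60966345e+01,  7.51431654e+00,  8.53320818e+01,  3.92351845e-04,
        8.72613536e+01, -4.89147152e+00]), 'qd': array([ 0.03887127, -0.05516802,  0.06884771, -0.12913995, -0.13635871,
       -0.07004685]), 'joint_efforts': array([-2.97152612e-03, -5.69381118e+01, -5.00562358e+01, -5.46553401e-04,
        1.44925376e-02,  1.07181837e-07]), 'tool_pos': array([195.18832395, 566.76262917, 230.22582867]), 'tcp_rot': array([-1.79892674e+02, -9.57829897e-03,  1.60988078e+02]), 'ft_force': array([0.37666865, 0.11124526, 0.03300643]), 'wrist_torque': array([ 0.01712038,  0.01775824, -0.00134056]), 'finger_gap': 85.16612060066825}
top 505.99140940361514 505.99140940361514 317.5148464615634 236.235285497277 [[-0.013, -1.0, -0.028, 88.603], [-0.984, 0.018, -0.175, 587.627], [0.176, 0.026, -0.984, 740.257], [0.0, 0.0, 0.0, 1.0]]
side 485.6488203738279 485.6488203738279 319.0240055131817 242.0177353800603 [[0.888, -0.46, -0.002, -476.562], [-0.226, -0.431, -0.874, 259.107], [0.401, 0.776, -0.487, 708.0], [0.0, 0.0, 0.0, 1.0]]
```

View pics/top0.png

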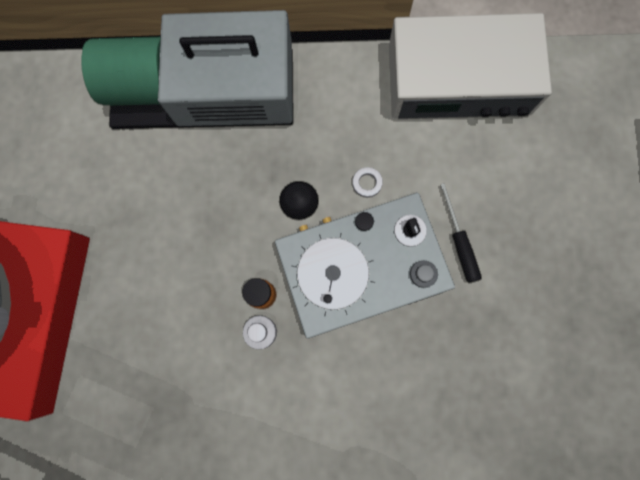

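View pics/side0.png

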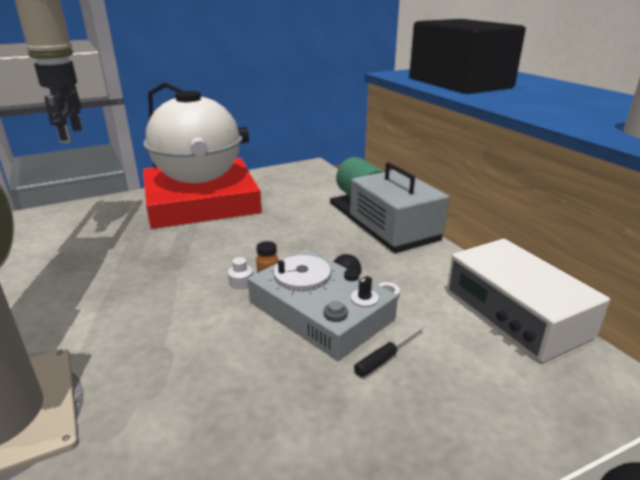

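The top view shows the wheel at about (333,272), its post at (327,298), the button at (425,273) and the trim knob at (411,230). The lens cap is at (365,221), with the jar and detector to the left at (259,293) and (259,332). Next I'll measure these.

```bash
cat > h.py <<'E'
import cv2,numpy as np
def ray(d,u,v,z):
    V=np.array(d["view"],float);R=V[:3,:3];c=-R.T@V[:3,3]
    r=R.T@np.array([(u-d["cx"])/d["fx"],(v-d["cy"])/d["fy"],1.]);return c+r*(z-c[2])/r[2]
def dep(d,u,v):
    V=np.array(d["view"],float);R=V[:3,:3]
    Z=float(d["z_map"][int(round(v)),int(round(u))]);return R.T@(np.array([(u-d["cx"])/d["fx"]*Z,(v-d["cy"])/d["fy"]*Z,Z])-V[:3,3])
def proj(d,p):
    q=(np.array(d["view"])@np.r_[p,1])[:3];return np.array([d["fx"]*q[0]/q[2]+d["cx"],d["fy"]*q[1]/q[2]+d["cy"]])
E
python3 - <<'E'
from h import *
d=dict(np.load("pics/top0.npz"));f=d["frame"]
g=cv2.cvtColor(f,cv2.COLOR_BGR2GRAY)
c=cv2.resize(f[180:350,230:480],None,fx=3.2,fy=3.2,interpolation=cv2.INTER_CUBIC);cv2.imwrite("pics/topz.png",c)
s=np.load("pics/side0.npz");c=cv2.resize(s["frame"][220:380,210:430],None,fx=3.6,fy=3.6,interpolation=cv2.INTER_CUBIC);cv2.imwrite("pics/sidez.png",c)
m=((g>185)*255).astype(np.uint8)
for k in cv2.findContours(m[180:350,230:480],0,1,offset=(230,180))[0]:
    if cv2.contourArea(k)>300:
        e=cv2.fitEllipse(k);print("bright",e,ray(d,*e[0],74).round(1))
m=((g<70)*255).astype(np.uint8)
for k in cv2.findContours(m[180:350,230:480],0,1,offset=(230,180))[0]:
    if cv2.contourArea(k)>25:
        M=cv2.moments(k);u,v=M["m10"]/M["m00"],M["m01"]/M["m00"];print("dark",(round(u,1),round(v,1)),cv2.contourArea(k),dep(d,u,v).round(1),ray(d,u,v,98).round(1))
for u,v in[(345,285),(327,298),(425,272),(411,228),(380,285),(259,293),(257,330)]:print(u,v,dep(d,u,v).round(1))
E
```

```text
bright ((332.6756591796875, 273.2206726074219), (68.8416519165039, 69.23259735107422), 103.82872772216797) [528.3  56.8  74. ]
dark (327.1, 298.1) 33.0 [489.9  65.6  97.7] [489.9  65.6  98. ]
dark (258.5, 292.9) 724.5 [500.5 168.6  73.9] [498.9 165.1  98. ]
dark (465.8, 256.5) 738.5 [ 557.  -157.3   23.1] [ 547.  -137.3   98. ]
dark (410.0, 227.6) 161.5 [591.  -58.2  99.5] [591.3 -58.4  98. ]
dark (363.7, 221.2) 239.5 [608.1   7.6  70.2] [602.4   9.4  98. ]
dark (298.4, 200.0) 1117.0 [652.7 110.1  35.1] [636.7 106.1  98. ]
345 285 [510.1  38.7  75.8]
327 298 [490.   65.7  97.7]
425 272 [527.  -80.1  81.9]
411 228 [589.9 -59.1 102.7]
380 285 [510.5 -15.   60.2]
259 293 [500.3 167.9  73.8]
257 330 [445.6 173.2  55.1]
```

View pics/topz.png

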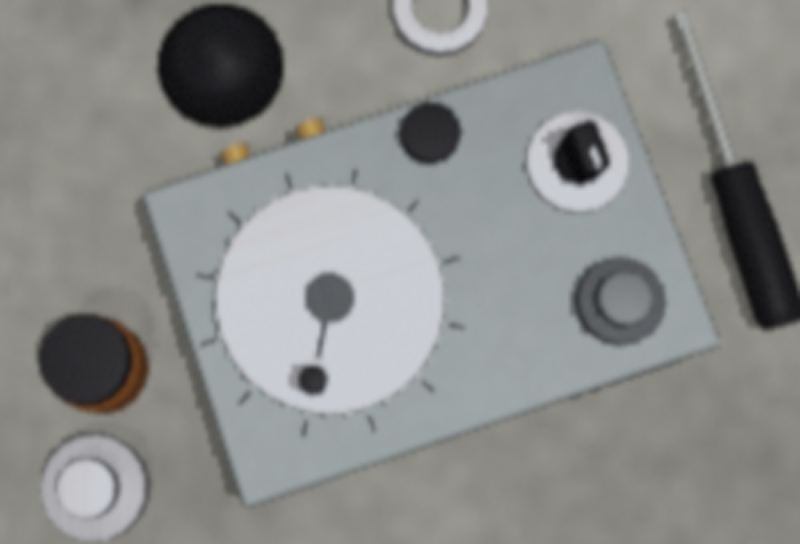

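View pics/sidez.png

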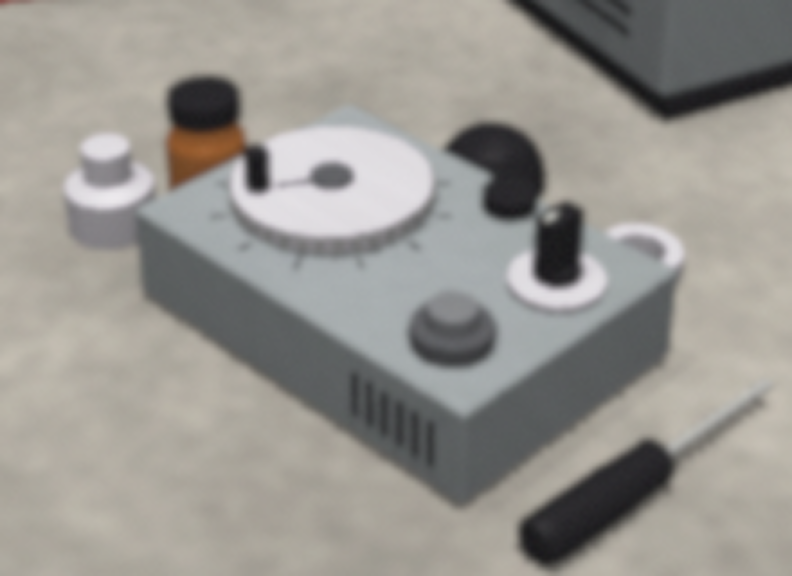

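The measurements agree with what's given: the post is 39.4 mm from the axis with its top at z=98, and the button top is at about z=82. Before the transit I'll check the extent of the red box, and locate the button more precisely.

```bash
python3 - <<'E'
from h import *
d=dict(np.load("pics/top0.npz"));s=dict(np.load("pics/side0.npz"))
for u,v in[(48,415),(85,240),(5,350),(5,270),(30,410),(2,410)]:print(u,v,dep(d,u,v).round(0))
for u,v in[(150,210),(190,100),(190,150),(150,140)]:print("side",u,v,dep(s,u,v).round(0))
# button: points with z in 78..86 near it
vv,uu=np.mgrid[255:290,405:445];P=np.array([dep(d,u,v) for u,v in zip(uu.ravel(),vv.ravel())])
m=(P[:,2]>79)&(P[:,2]<86);print("button",m.sum(),np.median(P[m],0),P[m].min(0),P[m].max(0),(P[m].min(0)+P[m].max(0))/2)
vv,uu=np.mgrid[200:240,390:430];P=np.array([dep(d,u,v) for u,v in zip(uu.ravel(),vv.ravel())])
m=(P[:,2]>90);print("trim",m.sum(),P[m].min(0),P[m].max(0))
E
python3 -m pendant '[0,0,0,0,0, 0,0,0,0,0]' 20
```

```text
48 415 [316. 517.  -2.]
85 240 [597. 468.  15.]
5 350 [421. 552.  68.]
5 270 [542. 563.  69.]
30 410 [334. 506.  68.]
2 410 [335. 547.  69.]
side 150 210 [327. 508.  53.]
side 190 100 [479. 589. 289.]
side 190 150 [445. 507. 189.]
side 150 140 [366. 586. 204.]
button 212 [525.5870266  -80.22644123  80.95500789] [513.66759519 -92.27105956  79.00894783] [537.7814917  -68.10178852  84.12026848] [525.72454345 -80.18642404  81.56460815]
trim 186 [449.37915695 -72.70985903  90.17115863] [606.35798284  59.10007525 834.08740419]
time: 0.27
tool_pos: [195.0, 566.3, 229.3]
tcp_rot: [-179.8, -0.0, 161.0]
ft_force: [0.3, 0.4, -0.5]
finger_gap: 63.9
```

```bash
python3 -m pendant '[9,-40,0,0,0, 9,-40,0,0,0, 9,-40,0,0,0, 9,-40,0,0,0, 22,-33,0,0,0, 22,-33,0,0,0, 22,-33,0,0,0, 22,-33,0,0,0, 22,-33,0,0,0, 22,-33,0,0,0, 22,-33,0,0,0, 22,-33,0,0,0]' 20
```

```text
time: 1.27
tool_pos: [405.1, 127.3, 221.4]
tcp_rot: [-179.3, -0.1, 161.8]
ft_force: [1.6, 0.8, 0.1]
finger_gap: 0.1
```

```bash
python3 -m pendant '[25,-32,-10,0.05,0, 25,-32,-20,0.04,0, 20,-25,-20,0,0, 6,-8,-10,0,0, 0,0,0,0,0, 0,0,0,0,0]' 20
python3 - <<'E'
from h import *
from bench import viewer
for n in("top","side"):
    d=viewer.snapshot(n);np.savez(f"pics/{n}1.npz",**d)
    f=d["frame"];c=cv2.resize(f[100:380,180:500],None,fx=2,fy=2,interpolation=cv2.INTER_CUBIC);cv2.imwrite(f"pics/{n}1.png",c)
E
```

```text
time: 1.77
tool_pos: [482.9, 22.7, 163.3]
tcp_rot: [-179.4, 0.2, 166.6]
ft_force: [0.4, 0.4, 0.7]
finger_gap: -0.0
```

View pics/side1.png

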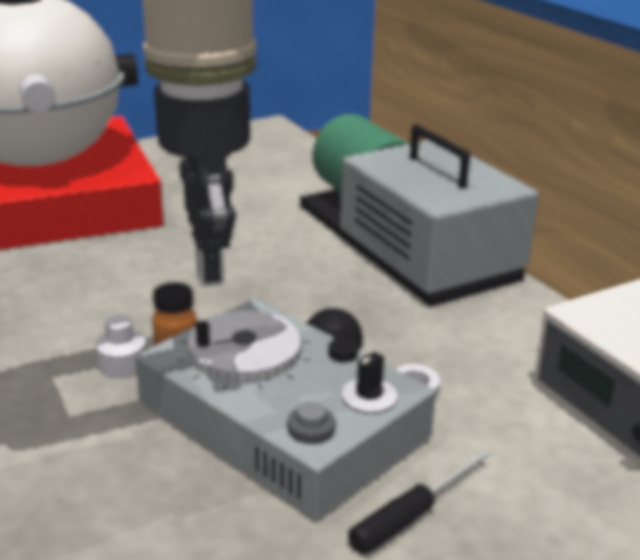

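View pics/top1.png

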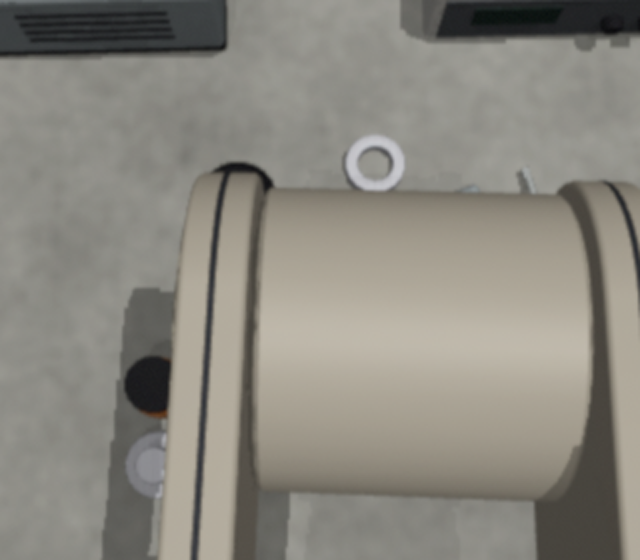

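Side view: the closed fingertip is at (208,280) in the crop, above the wheel rim and well clear of the post at (203,333). The top view is blocked by the arm. Descending behind the post now.

```bash
python3 -m pendant '[0,0,-30,0,0, 0,0,-30,0,0, 0,0,-15,0,0, 0,0,-4,0,0, 0,0,0,0,0, 0,0,0,0,0]' 20
python3 - <<'E'
from h import *
from bench import viewer
d=viewer.snapshot("side");f=d["frame"];c=cv2.resize(f[200:360,230:410],None,fx=3.7,fy=3.7,interpolation=cv2.INTER_CUBIC);cv2.imwrite("pics/side2.png",c)
E
```

```text
time: 2.37
tool_pos: [485.1, 31.4, 91.1]
tcp_rot: [-179.6, 1.0, 167.3]
ft_force: [0.0, 0.3, 0.2]
finger_gap: 0.1
```

View pics/side2.png

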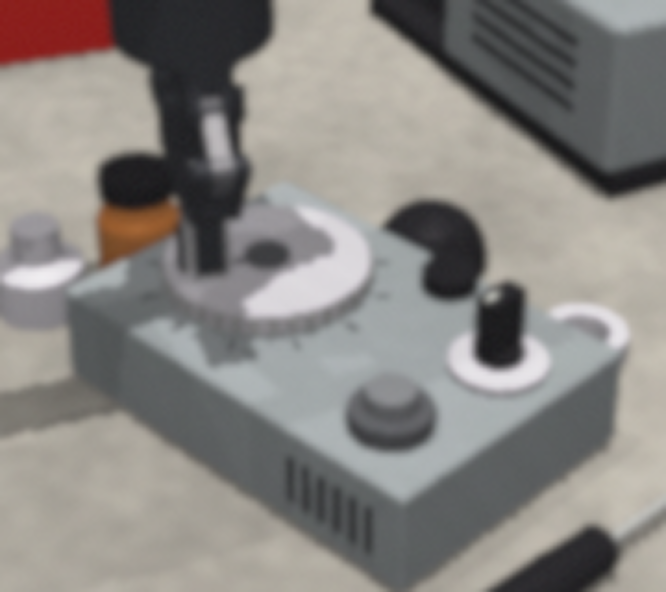

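```bash
python3 -m pendant '[0,0,-6,0,0, 0,0,-2,0,0, 0,0,0,0,0]' 20; python3 -m pendant '[0,0,0,0,0, 0,0,0,0,0]' 20
```

```text
time: 2.67
tool_pos: [488.1, 32.1, 87.0]
tcp_rot: [-179.7, 1.4, 167.3]
ft_force: [-0.2, -0.2, 0.5]
finger_gap: -0.1
time: 2.83
tool_pos: [488.8, 32.0, 87.9]
tcp_rot: [-179.7, 1.5, 167.3]
ft_force: [0.3, -0.3, -0.8]
finger_gap: 0.1
```

```bash
python3 -m pendant '[-4,2,-4,0,0, -2,3,-1,0,0, 0,3,0,0,0]' 20; python3 -m pendant '[-0.5,2,0,0,0]';python3 -m pendant '[-0.5,2,0,0,0]';python3 -m pendant '[0,2,0,0,0]'
```

```text
time: 3.08
tool_pos: [482.7, 39.8, 83.0]
tcp_rot: [-179.7, 1.5, 167.2]
ft_force: [-0.9, -0.8, -0.2]
finger_gap: 0.3
time: 3.17
tool_pos: [481.9, 42.1, 82.7]
tcp_rot: [-179.7, 1.5, 167.2]
ft_force: [-0.1, 0.3, -0.2]
finger_gap: -0.1
time: 3.25
tool_pos: [481.1, 44.5, 82.6]
tcp_rot: [-179.7, 1.5, 167.3]
ft_force: [0.5, 0.3, -0.1]
finger_gap: 0.3
time: 3.33
tool_pos: [481.0, 46.7, 82.6]
tcp_rot: [-179.7, 1.5, 167.3]
ft_force: [0.8, -1.4, -0.2]
finger_gap: -0.1
```

```bash
python3 -m pendant '[0.5,2,0,0,0]';python3 -m pendant '[0.5,2,0,0,0]';python3 -m pendant '[0.5,2,0,0,0]'
cat >> h.py <<'E'
C=np.array([528.3,56.8])
def tgt(phi,off):
    th=np.radians(167-phi);return C+39.6*np.array([np.cos(th),np.sin(th)])-off*np.array([np.sin(th),-np.cos(th)])
E
python3 - <<'E'
from h import *
for off in(18,21):
  print(off,[(p,*tgt(p,off).round(1).tolist()) for p in range(0,121,10)])
E
```

```text
time: 3.42
tool_pos: [481.3, 48.6, 82.5]
tcp_rot: [-179.7, 1.5, 167.3]
ft_force: [-2.4, -4.0, 0.9]
finger_gap: -0.3
time: 3.5
tool_pos: [481.6, 50.5, 82.5]
tcp_rot: [-179.6, 1.5, 167.3]
ft_force: [-2.5, -4.5, 0.6]
finger_gap: -0.0
time: 3.58
tool_pos: [481.9, 52.2, 82.5]
tcp_rot: [-179.6, 1.4, 167.3]
ft_force: [-2.8, -4.5, 1.9]
finger_gap: -0.4
18 [(0, 485.7, 48.2), (10, 484.8, 55.7), (20, 485.3, 63.3), (30, 487.1, 70.6), (40, 490.1, 77.6), (50, 494.3, 83.9), (60, 499.5, 89.4), (70, 505.6, 93.9), (80, 512.4, 97.3), (90, 519.7, 99.4), (100, 527.2, 100.3), (110, 534.8, 99.8), (120, 542.1, 98.0)]
21 [(0, 485.0, 45.2), (10, 483.6, 52.9), (20, 483.7, 60.8), (30, 485.0, 68.4), (40, 487.7, 75.8), (50, 491.6, 82.6), (60, 496.6, 88.5), (70, 502.6, 93.5), (80, 509.4, 97.4), (90, 516.7, 100.1), (100, 524.4, 101.5), (110, 532.3, 101.4), (120, 539.9, 100.1)]
```

Contact came at y≈47.5, so the finger centre sits about 18.5 mm behind the post. I'll push along the arc and turn the finger with it.

```bash
python3 -m pendant '[0.8,2,0,-0.06,0, 0.8,2,0,-0.06,0]';python3 -m pendant '[0.8,2,0,-0.06,0]';python3 -m pendant '[0.8,2,0,-0.06,0]'
python3 - <<'E'
from h import *
from bench import viewer
d=viewer.snapshot("side");f=d["frame"];c=cv2.resize(f[220:340,230:380],None,fx=4.5,fy=4.5,interpolation=cv2.INTER_CUBIC);cv2.imwrite("pics/side3.png",c)
E
```

```text
time: 3.75
tool_pos: [482.9, 56.2, 82.2]
tcp_rot: [-179.5, 1.3, 160.3]
ft_force: [-2.0, -1.1, 0.8]
finger_gap: 0.3
time: 3.83
tool_pos: [483.7, 58.5, 82.2]
tcp_rot: [-179.5, 1.3, 156.7]
ft_force: [0.7, -0.1, -1.0]
finger_gap: -0.2
time: 3.92
tool_pos: [484.6, 61.0, 82.1]
tcp_rot: [-179.5, 1.3, 153.1]
ft_force: [-0.3, -0.3, 0.2]
finger_gap: 0.2
```

View pics/side3.png

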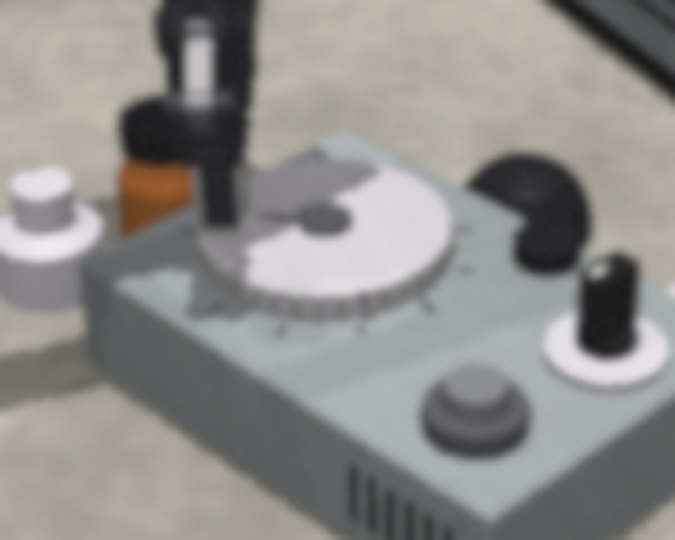

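The force dropped near y≈57, so the first click snapped. In the picture the wheel's index line has turned ahead of the finger. On to the second click.

```bash
python3 -m pendant '[0.5,2.4,0,-0.06,0, 0.5,2.4,0,-0.06,0]';python3 -m pendant '[0.6,2.4,0,-0.06,0, 0.6,2.4,0,-0.06,0]';python3 -m pendant '[1,2.3,0,-0.06,0]';python3 -m pendant '[1,2.2,0,-0.06,0]';python3 -m pendant '[1.1,2.1,0,-0.06,0]'
```

```text
time: 4.13
tool_pos: [486.3, 66.9, 82.3]
tcp_rot: [-179.6, 1.3, 145.9]
ft_force: [-0.0, -0.1, 0.7]
finger_gap: 0.1
time: 4.3
tool_pos: [487.5, 71.8, 82.2]
tcp_rot: [-179.6, 1.3, 138.9]
ft_force: [-1.4, -4.0, 1.0]
finger_gap: -0.2
time: 4.38
tool_pos: [488.3, 73.9, 82.2]
tcp_rot: [-179.5, 1.3, 135.4]
ft_force: [-2.0, -3.3, 1.7]
finger_gap: 0.1
time: 4.47
tool_pos: [489.0, 76.0, 82.1]
tcp_rot: [-179.5, 1.3, 131.9]
ft_force: [-2.1, -2.8, 2.6]
finger_gap: -0.0
time: 4.55
tool_pos: [490.1, 78.1, 82.2]
tcp_rot: [-179.5, 1.3, 128.4]
ft_force: [-0.5, -0.4, 1.0]
finger_gap: 0.4
```

```bash
python3 -m pendant '[1.1,1.8,0,-0.06,0]'
python3 - <<'E'
from h import *
from bench import viewer
d=viewer.snapshot("side");np.savez("pics/side4.npz",**d);f=d["frame"];c=cv2.resize(f[220:340,230:380],None,fx=4.5,fy=4.5,interpolation=cv2.INTER_CUBIC)
for k in range(5):
    th=np.radians(167-30*k);p=proj(d,np.r_[C+40*np.array([np.cos(th),np.sin(th)]),98]);q=(p-[230,220])*4.5
    cv2.circle(c,tuple(int(a) for a in q),4,(0,0,255),1)
cv2.imwrite("pics/side4.png",c)
E
```

```text
time: 4.63
tool_pos: [491.3, 80.2, 82.2]
tcp_rot: [-179.5, 1.3, 124.8]
ft_force: [-0.2, -1.6, -1.0]
finger_gap: 0.2
```

View pics/side4.png

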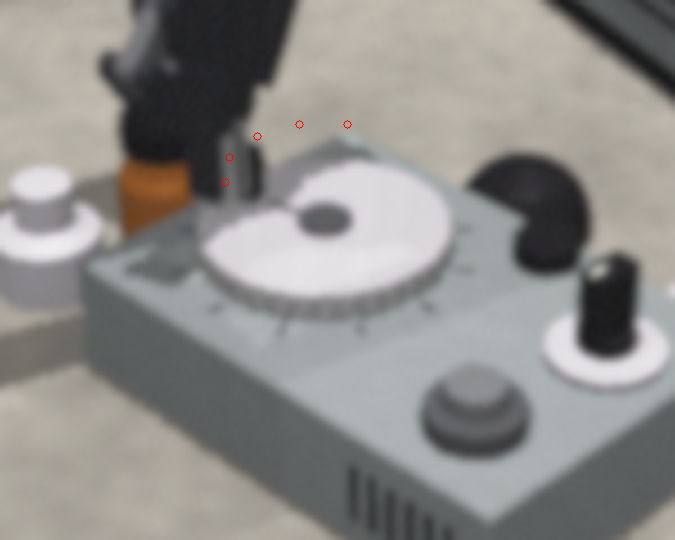

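The post's dark edge is at (257,150–190) in the crop, in line with the predicted two-click mark. On to the third click.

```bash
python3 -m pendant '[1.7,2.2,0,-0.06,0, 1.8,2.2,0,-0.06,0]';python3 -m pendant '[1.8,2.1,0,-0.06,0]';python3 -m pendant '[1.9,2,0,-0.06,0]';python3 -m pendant '[1.9,1.6,0,-0.06,0]';python3 -m pendant '[1.9,1.5,0,-0.06,0]';python3 -m pendant '[2,1.3,0,-0.06,0]'
```

```text
time: 4.85
tool_pos: [495.3, 85.4, 82.3]
tcp_rot: [-179.5, 1.3, 117.9]
ft_force: [0.1, -0.7, -0.4]
finger_gap: -0.2
time: 4.93
tool_pos: [497.2, 87.8, 82.3]
tcp_rot: [-179.6, 1.3, 114.4]
ft_force: [-1.2, -0.5, 0.9]
finger_gap: 0.5
time: 5.02
tool_pos: [499.0, 89.9, 82.2]
tcp_rot: [-179.5, 1.3, 111.0]
ft_force: [-1.6, -3.4, 1.1]
finger_gap: 0.2
time: 5.1
tool_pos: [500.6, 91.4, 82.1]
tcp_rot: [-179.5, 1.3, 107.6]
ft_force: [-3.4, -2.4, 2.8]
finger_gap: -0.3
time: 5.18
tool_pos: [502.1, 92.9, 82.0]
tcp_rot: [-179.4, 1.3, 104.1]
ft_force: [-3.4, -2.1, 2.5]
finger_gap: -0.3
time: 5.27
tool_pos: [503.6, 94.2, 81.9]
tcp_rot: [-179.3, 1.2, 100.7]
ft_force: [-3.7, -1.2, 2.8]
finger_gap: -0.1
```

```bash
python3 -m pendant '[2,1,0,-0.06,0]';python3 -m pendant '[2,0.9,0,-0.06,0]';python3 -m pendant '[2,0.8,0,-0.03,0]'
```

```text
time: 5.35
tool_pos: [505.3, 95.5, 81.8]
tcp_rot: [-179.3, 1.2, 97.2]
ft_force: [-2.4, 1.3, 0.4]
finger_gap: -0.1
time: 5.43
tool_pos: [507.1, 96.7, 81.7]
tcp_rot: [-179.2, 1.2, 93.8]
ft_force: [-1.2, -0.1, 1.1]
finger_gap: 0.1
time: 5.52
tool_pos: [509.2, 97.8, 81.7]
tcp_rot: [-179.2, 1.2, 92.1]
ft_force: [-0.3, -0.5, 0.3]
finger_gap: 0.2
```

```bash
cat > see.py <<'E'
from h import *
from bench import viewer
import sys
d=viewer.snapshot("side");f=d["frame"];c=cv2.resize(f[220:340,230:380],None,fx=4.5,fy=4.5,interpolation=cv2.INTER_CUBIC)
for k in range(5):
    th=np.radians(167-30*k);p=proj(d,np.r_[C+40*np.array([np.cos(th),np.sin(th)]),98]);q=(p-[230,220])*4.5
    cv2.circle(c,tuple(int(a) for a in q),4,(0,0,255),1)
cv2.imwrite(f"pics/{sys.argv[1]}.png",c)
E
python3 see.py side5
```

```text
(no output)
```

View pics/side5.png

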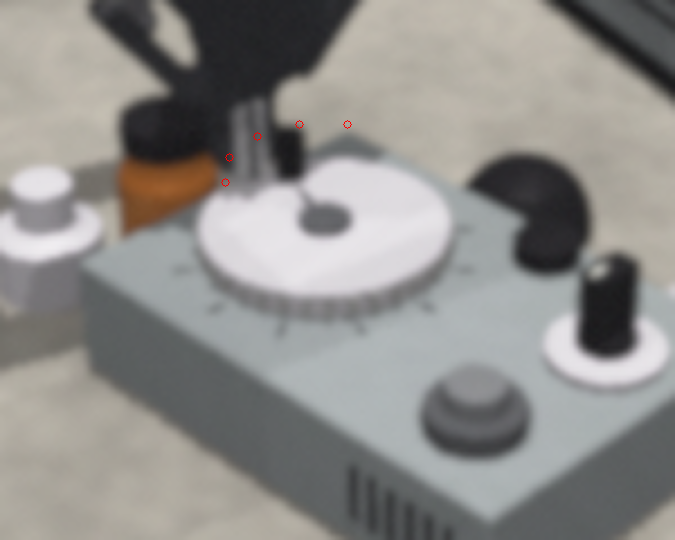

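The post is now clearly visible ahead of the finger at (290,150), at the third-click mark, with slack behind it. Fourth click next, with single small rows.

```bash
python3 -m pendant '[2.2,0.6,0,-0.06,0, 2.2,0.5,0,-0.06,0]';python3 -m pendant '[2,0.2,0,-0.05,0]';python3 -m pendant '[2,0.1,0,-0.05,0]';python3 -m pendant '[2,0,0,-0.05,0]';python3 -m pendant '[1.8,0,0,-0.04,0]';python3 -m pendant '[1.8,0,0,-0.04,0]'
```

```text
time: 5.73
tool_pos: [514.0, 99.4, 81.7]
tcp_rot: [-179.3, 1.1, 85.4]
ft_force: [0.2, 0.1, -0.0]
finger_gap: 0.3
time: 5.82
tool_pos: [516.2, 99.8, 81.7]
tcp_rot: [-179.3, 1.1, 82.6]
ft_force: [0.2, 0.0, 0.6]
finger_gap: -0.3
time: 5.9
tool_pos: [518.1, 100.2, 81.6]
tcp_rot: [-179.2, 1.1, 79.8]
ft_force: [-1.2, 0.3, 0.3]
finger_gap: -0.3
time: 5.98
tool_pos: [519.9, 100.6, 81.5]
tcp_rot: [-179.2, 1.0, 77.0]
ft_force: [-3.6, 1.3, 1.3]
finger_gap: 0.1
time: 6.07
tool_pos: [521.4, 101.1, 81.5]
tcp_rot: [-179.1, 1.0, 74.7]
ft_force: [-3.4, 0.7, 3.6]
finger_gap: 0.1
time: 6.15
tool_pos: [522.7, 101.5, 81.4]
tcp_rot: [-179.1, 1.0, 72.5]
ft_force: [-3.9, 0.2, 3.2]
finger_gap: -0.1
```

```bash
python3 -m pendant '[1.8,-0.6,0,-0.04,0]';python3 -m pendant '[1.6,-0.6,0,-0.04,0]'
```

```text
time: 6.23
tool_pos: [524.0, 101.5, 81.4]
tcp_rot: [-179.0, 0.9, 70.3]
ft_force: [-3.5, 4.3, 2.5]
finger_gap: 0.1
time: 6.32
tool_pos: [525.1, 101.7, 81.4]
tcp_rot: [-178.9, 0.9, 68.1]
ft_force: [-2.2, 2.7, 2.3]
finger_gap: 0.0
```

```bash
python3 -m pendant '[1.5,-0.5,0,-0.03,0]';python3 -m pendant '[1.4,-0.5,0,-0.03,0]'; python3 see.py side6
```

```text
time: 6.4
tool_pos: [526.2, 101.9, 81.4]
tcp_rot: [-178.8, 0.8, 66.5]
ft_force: [-2.6, 2.4, 2.4]
finger_gap: -0.1
time: 6.48
tool_pos: [527.4, 102.0, 81.4]
tcp_rot: [-178.8, 0.8, 64.9]
ft_force: [-1.1, 2.4, 2.7]
finger_gap: 0.1
```

View pics/side6.png

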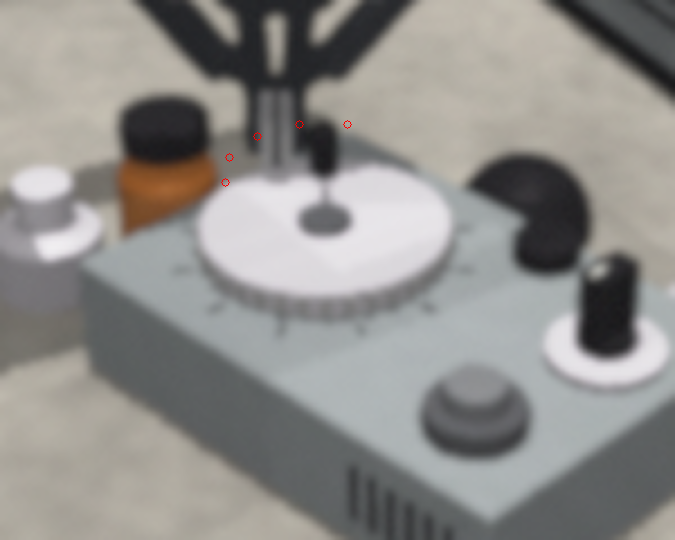

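The post is now half-way between the third and fourth marks, at (322,150), and hasn't snapped yet.

```bash
python3 -m pendant '[1.5,-0.4,0,-0.03,0]';python3 -m pendant '[1.5,-0.4,0,-0.03,0]'; python3 see.py side7
```

```text
time: 6.62
tool_pos: [528.9, 101.9, 81.4]
tcp_rot: [-178.7, 0.8, 63.3]
ft_force: [-0.9, 0.1, 0.8]
finger_gap: -0.1
time: 6.7
tool_pos: [530.4, 101.7, 81.4]
tcp_rot: [-178.7, 0.8, 61.6]
ft_force: [0.0, 0.2, 0.4]
finger_gap: -0.1
```

View pics/side7.png

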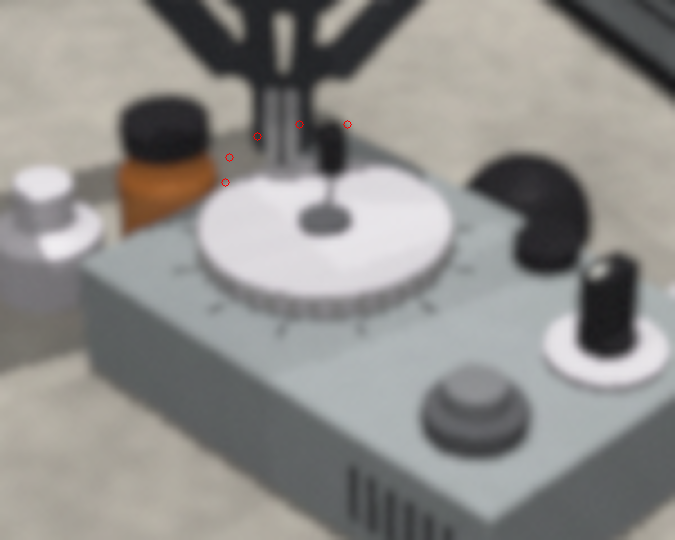

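```bash
python3 -m pendant '[0,0,0,0,0]';python3 -m pendant '[0,0,0,0,0]'; python3 see.py side8
```

```text
time: 6.83
tool_pos: [530.9, 101.4, 81.4]
tcp_rot: [-178.8, 0.7, 61.6]
ft_force: [-0.2, 0.4, -0.2]
finger_gap: 0.1
time: 6.92
tool_pos: [530.9, 101.3, 81.4]
tcp_rot: [-178.8, 0.7, 61.7]
ft_force: [-0.3, 0.0, 0.5]
finger_gap: 0.1
```

View pics/side8.png

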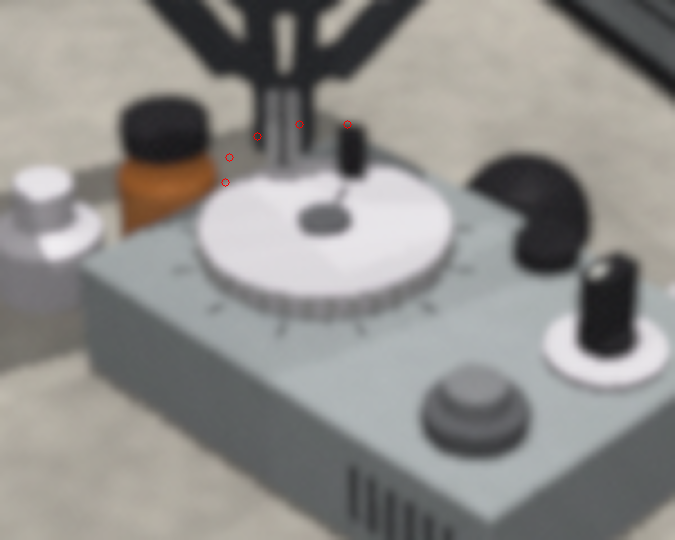

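The wheel snapped to the fourth mark: the post top is at (351,128) against the predicted (347,124), and the force is about zero. I'll back off, lift, and cross over to the button.

```bash
python3 -m pendant '[-4,2,0,0,0, -2,1,5,0,0, 0,0,25,0,0, 0,0,30,0,0, 0,-30,10,0,0, 0,-38,0,0,0, 0,-38,0,0,0, 0,-38,0,0,0, 0,-30,0,0,0, 0,0,0,0,0, 0,0,0,0,0]'
```

```text
time: 7.88
tool_pos: [520.8, -74.2, 158.9]
tcp_rot: [-179.0, 0.8, 62.3]
ft_force: [0.5, 0.1, 0.3]
finger_gap: -0.2
```

```bash
python3 -m pendant '[5,-6,-25,0,0, 0,0,-25,0,0, 0,0,-12,0,0, 0,0,0,0,0]'; python3 -m pendant '[0,0,0,0,0]';python3 see.py side9
python3 - <<'E'
from h import *
from bench import viewer
d=viewer.snapshot("side");print(proj(d,[525.7,-80.2,82]))
cv2.imwrite("pics/side9b.png",cv2.resize(d["frame"][180:360,250:430],None,fx=3.3,fy=3.3,interpolation=cv2.INTER_CUBIC))
E
```

```text
time: 8.22
tool_pos: [527.5, -78.2, 98.3]
tcp_rot: [-179.3, 0.6, 62.4]
ft_force: [-0.2, 0.2, -0.9]
finger_gap: 0.0
time: 8.3
tool_pos: [526.9, -77.1, 98.0]
tcp_rot: [-179.2, 0.7, 62.5]
ft_force: [-0.1, 0.5, 0.1]
finger_gap: 0.2
[335.02929594 303.56092646]
```

View pics/side9b.png

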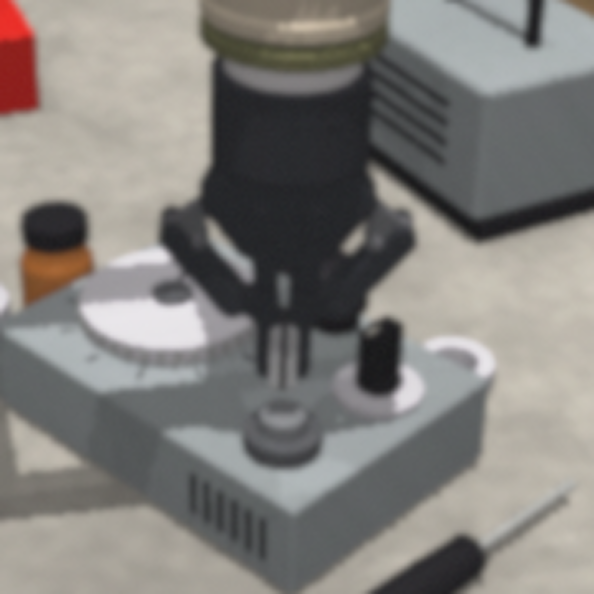

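Side view: the tip is above the button at (285,410), and the wrist linkage spreads towards the trim knob at (380,325). I'll turn the jaws away from the knob, and check how high the collar is.

```bash
python3 -m pendant '[-0.5,-2,0,-0.12,0, 0,0,0,-0.12,0, 0,0,0,-0.12,0, 0,0,0,-0.12,0, 0,0,0,-0.12,0, 0,0,0,-0.12,0, 0,0,0,0,0]'
python3 - <<'E'
from h import *
d=dict(np.load("pics/top0.npz"))
for r in(0,6,9,11,13,15,17,19,22):
    print(r,[round(float(dep(d,*proj(d,[525.7+r*np.cos(a),-80.2+r*np.sin(a),70]))[2]),1) for a in np.arange(0,6.28,0.785)])
E
```

```text
time: 8.98
tool_pos: [532.6, -77.8, 109.2]
tcp_rot: [-179.8, 0.1, 19.6]
ft_force: [0.2, -0.8, 0.7]
finger_gap: -0.3
0 [80.3, 80.3, 80.3, 80.3, 80.3, 80.3, 80.3, 80.3]
6 [80.8, 80.6, 81.0, 82.4, 82.0, 81.4, 81.7, 81.0]
9 [80.5, 82.7, 82.1, 80.6, 82.1, 78.7, 80.9, 79.9]
11 [78.8, 80.1, 73.3, 77.5, 81.1, 79.9, 82.5, 80.8]
13 [79.7, 71.4, 71.6, 69.8, 70.1, 79.0, 79.0, 79.2]
15 [68.6, 71.2, 69.7, 71.6, 68.9, 72.8, 72.5, 82.4]
17 [72.3, 70.2, 70.0, 71.2, 69.9, 71.7, 72.0, 72.2]
19 [71.1, 71.0, 69.8, 72.7, 69.7, 71.5, 71.7, 68.7]
22 [59.1, 59.4, 59.1, 63.9, 59.2, 59.2, 60.7, 58.0]
```

```bash
python3 -m pendant '[-7,-2,-12,0,0, 0,0,-6,0,0]'; python3 -m pendant '[0,0,0,0,0]'
```

```text
time: 9.15
tool_pos: [528.4, -79.9, 95.1]
tcp_rot: [180.0, -0.2, 20.1]
ft_force: [-1.8, 0.1, -1.7]
finger_gap: 0.1
time: 9.23
tool_pos: [528.5, -79.7, 95.1]
tcp_rot: [180.0, -0.2, 20.3]
ft_force: [-0.5, 0.0, 0.0]
finger_gap: -0.1
```

```bash
python3 -m pendant '[-2.5,-0.5,-6,0,0, 0,0,-4,0,0]'; python3 -m pendant '[0,0,-2,0,0]'; python3 -m pendant '[0,0,-2,0,0]'; python3 -m pendant '[0,0,-2,0,0]'
```

```text
time: 9.4
tool_pos: [527.2, -80.2, 86.3]
tcp_rot: [179.9, -0.3, 20.5]
ft_force: [-0.3, 0.4, 0.4]
finger_gap: -0.2
time: 9.48
tool_pos: [527.2, -80.1, 84.1]
tcp_rot: [179.9, -0.3, 20.6]
ft_force: [-0.5, 0.1, 0.8]
finger_gap: -0.5
time: 9.57
tool_pos: [527.3, -80.1, 81.9]
tcp_rot: [179.9, -0.3, 20.6]
ft_force: [-0.5, -0.1, 1.0]
finger_gap: 0.1
time: 9.65
tool_pos: [527.3, -80.0, 79.8]
tcp_rot: [179.9, -0.3, 20.7]
ft_force: [-1.9, 0.3, 3.0]
finger_gap: -0.0
```

```bash
python3 -m pendant '[0,0,-2,0,0]'; python3 -m pendant '[0,0,-2,0,0]'; python3 -m pendant '[0,0,-1.5,0,0]'; python3 -m pendant '[0,0,-1.5,0,0]'
```

```text
time: 9.73
tool_pos: [527.3, -80.1, 77.8]
tcp_rot: [179.9, -0.3, 20.7]
ft_force: [-2.0, -0.6, 3.7]
finger_gap: 0.2
time: 9.82
tool_pos: [527.3, -80.1, 75.9]
tcp_rot: [179.9, -0.3, 20.7]
ft_force: [-3.6, -0.2, 11.5]
finger_gap: -0.1
time: 9.9
tool_pos: [527.4, -80.2, 75.7]
tcp_rot: [179.9, -0.3, 20.7]
ft_force: [-11.9, 1.8, 25.3]
finger_gap: 0.0
time: 9.98
tool_pos: [527.5, -80.1, 75.8]
tcp_rot: [179.9, -0.3, 20.7]
ft_force: [-11.1, 3.0, 18.9]
finger_gap: -0.2
```

The button bottomed out: travel stopped at z≈75.8, about 6 mm below first contact, with the force jumping from about 4 N to 25 N. Releasing and retreating so the top camera can see.

```bash
python3 -m pendant '[0,0,4,0,0, 0,0,10,0,0, 0,0,30,0,0, 0,0,35,0,0, -10,0,35,0,0, -30,-15,20,0,0, -30,-25,0,0,0, -20,-35,0,0,0, -20,-35,0,0,0, -15,-38,0,0,0, -15,-38,0,0,0, 0,0,0,0,0]'; python3 -m pendant '[-10,-38,0,0,0, -10,-38,0,0,0, 0,-35,0,0,0, 0,0,0,0,0, 0,0,0,0,0]'
python3 - <<'E'
from h import *
from bench import viewer
for n in("top","side"):
    d=viewer.snapshot(n);np.savez(f"pics/{n}10.npz",**d)
    f=d["frame"];c=cv2.resize(f[180:350,230:480] if n=="top" else f[220:380,210:430],None,fx=3.2,fy=3.2,interpolation=cv2.INTER_CUBIC);cv2.imwrite(f"pics/{n}10.png",c)
    if n=="top":
        g=cv2.cvtColor(f,cv2.COLOR_BGR2GRAY)
        m=((g<70)*255).astype(np.uint8)
        for k in cv2.findContours(m[180:350,230:480],0,1,offset=(230,180))[0]:
            if cv2.contourArea(k)>20:
                M=cv2.moments(k);u,v=M["m10"]/M["m00"],M["m01"]/M["m00"];w=ray(d,u,v,98);print((round(u,1),round(v,1)),cv2.contourArea(k),dep(d,u,v).round(1),w.round(1),np.degrees(np.arctan2(w[1]-56.8,w[0]-528.3)).round(1))
E
```

```text
time: 10.98
tool_pos: [381.6, -271.0, 222.4]
tcp_rot: [179.4, -0.6, 21.2]
ft_force: [0.5, 0.1, 0.5]
finger_gap: 0.0
time: 11.4
tool_pos: [360.1, -385.1, 223.6]
tcp_rot: [179.2, -0.7, 20.9]
ft_force: [1.1, 0.8, -1.0]
finger_gap: 0.3
(258.5, 292.9) 719.0 [500.5 168.5  74.5] [498.9 165.2  98. ] 105.2
(312.1, 254.4) 38.5 [554.3  86.6  95.8] [554.   86.5  98. ] 49.2
(465.8, 256.5) 733.5 [ 556.9 -157.3   23.3] [ 547.  -137.4   98. ] -84.5
(410.0, 227.7) 160.5 [590.5 -57.8 101.9] [591.3 -58.4  98. ] -61.3
(363.7, 221.2) 237.5 [608.2   7.5  70.1] [602.4   9.4  98. ] -32.6
(298.5, 200.0) 1114.0 [652.4 110.   36. ] [636.7 106.1  98. ] 24.4
```

View pics/top10.png

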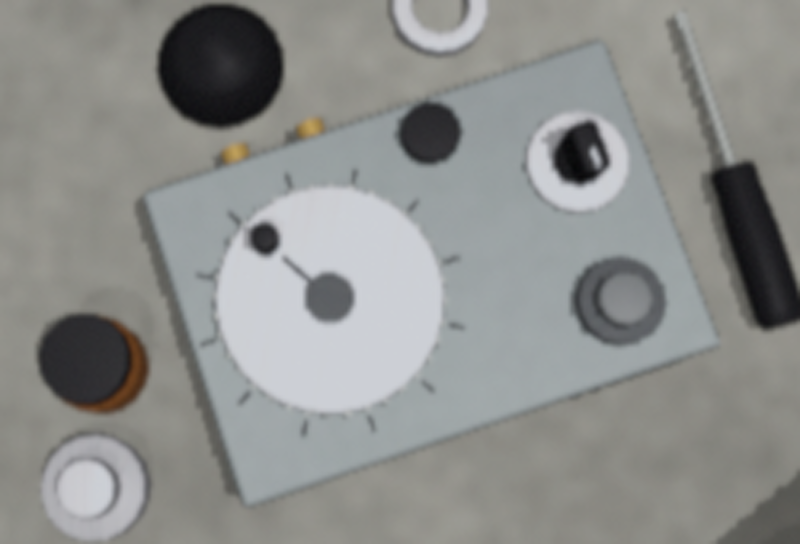

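View pics/side10.png

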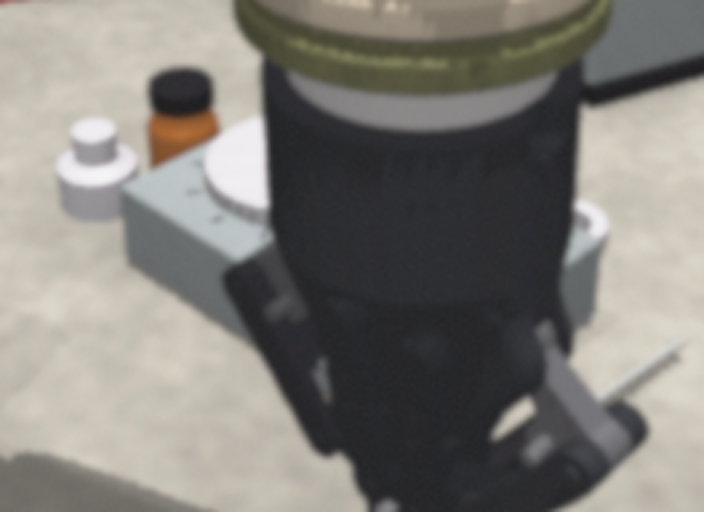

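The top view shows the post at (312,254), 118° clockwise from where it started and pointing at the fourth tick on. The button is up again, and the other items I measured haven't moved. Handing in.

Run:
```python
from h import *
from bench import job
d=dict(np.load("pics/top10.npz"));print("button z",[dep(d,425+i,273+j)[2].round(1) for i in(-2,0,2) for j in(-2,0,2)])
print(job.hand_in())
```

```text
button z [np.float64(81.0), np.float64(82.9), np.float64(82.3), np.float64(82.5), np.float64(80.3), np.float64(80.7), np.float64(80.4), np.float64(82.2), np.float64(81.6)]
the job is handed in; nothing more can be done
None
```

The wheel rests in its fourth click clockwise, and the button was then pressed fully down and came back up. The job was handed in at about 11.5 s with the arm well clear.

- **Wheel:** I pushed the post with the closed fingertip using about 3–5 N, and backed off once the fourth click had snapped in. In the last top view the post had turned about 118° from its start. Four clicks is 120°, and the 2° gap is within my measuring error. The post also points at the fourth tick.
- **Button:** It bottomed out about 6 mm below first contact. The force peaked at about 25 N at the stop, more than the 5 N needed because I sent two more small downward steps once it was there. After release its top measured about 81–82 mm again, the same as before.
- **Everything else:** The trim knob, lens cap, jar, screwdriver and dome were within a pixel of their starting positions. The spacer ring and detector head looked unmoved in the last top view, though I didn't measure them.

In the last pictures the arm hid part of the case from the side camera, so the final check rests on the top view alone.

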